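# Move a row of flash drives to the other tray in reverse order

### The job

Move all four flash drives from the grey tray into the empty wooden tray in reverse order, counted from the round tabs: the drive nearest the grey tray's tab goes into the bay farthest from the wooden tray's tab, the next one into the second farthest, and so on. Leave each drive lying flat and face up along its bay, with its case on the middle of the pale pad, and let go of it.

Things in the scene. Friction and masses are not known exactly. Their poses are not given: they have to be found in the camera images.
- stick_center (a point): slide-out stick drive: the slimmest, a lime-green bar 64 long (x), 17 wide (y), 10 high, with a small round eye at its -x end and a thin dark slot on top (mm). The point is the centre of its case, half-way up. z up. Starts face up on its pad, x along the tray's x within 0.1 rad.
- bamboo_center (a point): bamboo-cased drive: plain rounded wooden block 60 long (x), 24 wide (y), 12 high, with one dark cap seam across it (mm). The point is the centre of its case, half-way up. z up. Starts face up on its pad, x along the tray's x within 0.1 rad.
- metal_center (a point): metal drive: rose-gold, the shortest and thinnest, 50 long (x), 20 wide (y), 9 high, with a ribbed thumb slider on top and a wire loop at its -x end (mm). The point is the centre of its case, half-way up. z up. Starts face up on its pad, x along the tray's x within 0.1 rad.
- finger_center (a point): fingerprint-reader drive: the widest, a black case 50 long (x), 26 wide (y), 13 high, with a square sensor on top and a bare steel plug that sticks out 13 more at its +x end (mm). The point is the centre of its case, half-way up. z up. Starts face up on its pad, x along the tray's x within 0.1 rad.
- full_tray: grey plastic tray, holds the drives at the start; fixed, 100 (x) by 284 (y) mm, base 5 thick; round tab at its +y end. Bay centres y = 102 (by the tab), 34, -34, -102, x = 0, each a pale pad 84 (x) by 36 (y), top 6.5 above the origin. 12 high rims along both long edges (x = +-48), ends open; 12 high stubs between bays at x 34 to 46. Origin: centre of underside, 6 mm above the work surface.
- empty_tray: pale wood tray, empty, the drives go here; fixed, 100 (x) by 284 (y) mm, base 5 thick; round tab at its +y end. Bay centres y = 102 (by the tab), 34, -34, -102, x = 0, each a pale pad 84 (x) by 36 (y), top 6.5 above the origin. 12 high rims along both long edges (x = +-48), ends open; 12 high stubs between bays at x 34 to 46. Origin: centre of underside, 6 mm above the work surface.
- pad_stick: the pale rubber pad of the full tray on which the slide-out stick drive lies at the start: 84 (x) by 36 (y) by 1.5 mm, fixed in its bay; it marks where that drive came from. Origin: centre of its underside.
- pad_bamboo: the pale rubber pad of the full tray on which the bamboo-cased drive lies at the start: 84 (x) by 36 (y) by 1.5 mm, fixed in its bay; it marks where that drive came from. Origin: centre of its underside.
- pad_metal: the pale rubber pad of the full tray on which the metal drive lies at the start: 84 (x) by 36 (y) by 1.5 mm, fixed in its bay; it marks where that drive came from. Origin: centre of its underside.
- pad_finger: the pale rubber pad of the full tray on which the fingerprint-reader drive lies at the start: 84 (x) by 36 (y) by 1.5 mm, fixed in its bay; it marks where that drive came from. Origin: centre of its underside.
Not all that is in view belongs to the job. Leave any blue or red look-alike of the part that bears metal_center alone.

How it is judged:
By the outcome, as a careful person would: the job done as asked, in the order asked, and still so for the second after the job is handed in, with the robot touching nothing.
It also fails if it takes over 109 s, if anything falls off the work surface, if the arm or the gripper's body presses on something with over 40 N, if the wrist force passes 120 N, or if a joint passes its speed limit or range.

### The arm

A 6-joint arm with a two-finger parallel gripper is mounted at the origin on the work surface. World frame = base frame: x ahead of the robot, y to its left, z up, the work surface at z = 0. Lengths are in mm, angles in rad, forces in N, time in s.
With the tool pointing down it reaches from about 300 to 775 mm from the base axis. Payload 14.6 kg.
Tool frame: the origin (TCP) lies on the centre line of the jaws, within the pads' length; the fingertips stand manip.finger_overhang ahead of it and the grasp point (between the pads) lies 11 mm behind it (manip.finger_overhang is the distance from the TCP to the fingertips, in mm); y points along the fingers, x is the direction in which the jaws open and shut, and the axes are right-handed (so a half turn about y gives the same grasp; the last joint's range is limited). The gripper opens to 94 mm and grips with 3 to 60 N. Pads are 16 mm wide; open, the fingers measure 119 mm over their backs; the gripper's body (75 mm by 177 mm) begins 78 mm behind the grasp point.
Start: joints at [-1.209, 0.3, 1.521, -0, 1.321, -0.067], TCP at [228.671, -500.199, 213.446] pointing down, gripper open.
Joint ranges: [-3.03, 3.03], [-0.79, 2.21], [0.23, 2.52], [-1.04, 4.18], [0, 3.07], [-2.55, 2.55]. Speed limits (rad/s): [2.22, 2.22, 2.57, 3.14, 3.14, 3.14].

### API

Orientations are given as [roll, pitch, yaw] about the fixed x, y, z axes, in that order (R = Rz(yaw) Ry(pitch) Rx(roll)).
In Python, from cell import monitor, viewer, ticket, manip gives the robot as it stands.
- The arm moves only by the shell command python3 -m jog 'ROWS' [FORCE]. ROWS is JSON, a list of rows, each an object of numbers: "grip": the finger opening in cm, from 0 to 9.4; "dx", "dy", "dz": the shift along the tool's x, y, z in cm; "spin": the turn about the tool's y in degrees. In form: [{"grip": .., "dx": .., "dy": .., "dz": .., "spin": ..}, ...]. A call has 1 to 20 rows; each row is the pose to reach, as a shift and turn from the pose commanded when the call began, along the tool's axes at that moment; what a row does not reach only later rows make up. A row lasts 1/8 s, in which the tool goes at most 62.5 mm and 10.7 degrees, less where a joint would pass 70% of its speed; a pose out of reach is approached as far as the arm can. A call with a gripper value outside its range is refused whole. The fingers move at their own pace and stop on an object; FORCE is the grip in N (left out, the last holds). Time passes only in rows, so rows that repeat a pose let the fingers close. It gives the time, the measured TCP pose, the force and the opening at its end, in the units of the state.
- monitor.read_state(): the state, without advancing time (a new reading comes with each control period).
- viewer.camera(name): name is "side" or "top"; returns a dict with "color" (420x560x3 uint8, red, green, blue), "vertical_fov" (degrees; the focal length in pixels is half the picture's height over the tangent of half this angle, whatever the lens; pixels are square), "cx", "cy" (the principal point, pixels), "k1" (the pictures are not rectified: a ray, as slopes to the right and down, at radius r is drawn at 1 + k1 r^2 times it, then the intrinsics apply), "rvec" (rotation vector, rad) and "tvec" (3), from world to camera coordinates, as OpenCV has them. Camera axes: x right, y down, z forward; pixel columns grow to the right and rows downward; lengths in mm; the calibration is good to about 2 mm. A picture is of the moment at which its call begins. There is no depth.
- ticket.sign_off(): hands the job in, once; it reports no verdict.
The state is a dict: "clock": time; "joints": joint angles; "qd": joint speeds; "effort": joint torques, N m; "eef_pos": TCP position; "eef_rot": TCP orientation; "wrist_force": force on the tool from outside, world axes, zero at the start; "moment": the same for the moment, N m; "finger_gap": finger opening in mm.
Only numpy, scipy, OpenCV 4.12 (cv2) and the standard library are available. Lean on these libraries where they do the work, as an engineer would, in place of code of your own. Each camera call takes 0.05 s, during which the arm holds its last target. There are 200 camera calls.

## Working session

There is one attempt and no reset: what is moved stays moved. The work goes in short steps, Python scripts to look and compute and a shell command to move; the robot and the scene stay as the last step left them, time stands still between calls to the robot, and variables do not carry over. Pictures are saved under pics/ and viewed, about 12 in all and at most 16, crops included, and the job is handed in when it is done.

```bash
mkdir -p pics; ls; python3 - <<'E'
from cell import monitor, viewer, ticket, manip
import cv2
print(monitor.read_state(), manip.finger_overhang)
for n in("top","side"):
    c=viewer.camera(n); cv2.imwrite(f"pics/{n}0.png",c["color"][:,:,::-1]); print({k:v for k,v in c.items() if k!="color"})
E
```

```text
pics
{'clock': 0.0, 'joints': array([-1.20859711e+00,  3.00421819e-01,  1.52160332e+00, -2.80149906e-05,
        1.32070137e+00, -6.65930930e-02]), 'qd': array([-0.00085631, -0.00017216, -0.0009071 , -0.00093848, -0.00201452,
        0.00176114]), 'effort': array([ 2.11798630e-05, -5.31806839e+01, -3.52738559e+01,  7.08671822e-02,
        2.43711344e-02, -1.22061506e-04]), 'eef_pos': array([ 228.57572044, -499.96333589,  212.90394993]), 'eef_rot': array([-1.57074795e+00,  1.13315532e-03, -1.14199704e+00]), 'wrist_force': array([-0.40975478,  0.32949821, -0.22663542]), 'moment': array([ 0.03047954, -0.0066936 , -0.00056121]), 'finger_gap': 93.86271385612204} 8.0
{'vertical_fov': 50.63870612009504, 'cx': 275.4128646794243, 'cy': 215.45979853833342, 'k1': -0.08090143195766383, 'rvec': array([ 2.12483973, -2.18304151,  0.09826126]), 'tvec': array([-117.92112987,  405.48081298, 1135.06444684])}
{'vertical_fov': 46.49880546753664, 'cx': 279.3366549146776, 'cy': 208.1503256134969, 'k1': -0.15458426701368308, 'rvec': array([ 2.14249278, -0.85979826,  0.3915628 ]), 'tvec': array([-401.81827303,  148.88224575, 1374.86268886])}
```

View pics/top0.png

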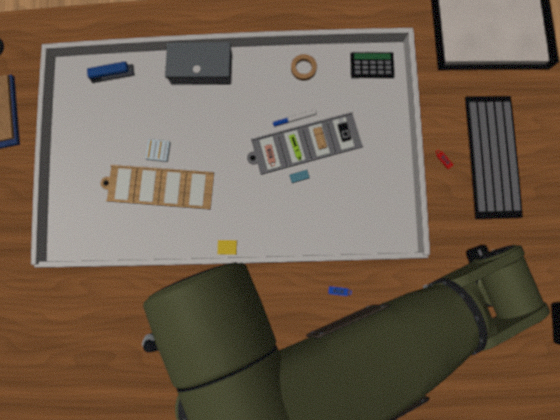

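View pics/side0.png

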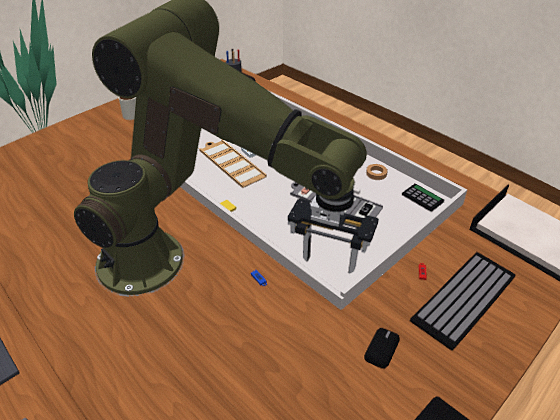

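Top view: grey tray from its tab (252,157) to (357,135), with metal, stick, bamboo and finger in that order. Wooden tray tab is at (105,183), far end at (213,190). Next I'll zoom in.

```bash
cat > h.py <<'E'
import numpy as np, cv2
from cell import monitor, viewer, ticket, manip
def cal(c):
    f=c["color"].shape[0]/2/np.tan(np.radians(c["vertical_fov"]/2))
    return np.array([[f,0,c["cx"]],[0,f,c["cy"]],[0,0,1.]]),np.array([c["k1"],0,0,0,0.])
def proj(c,P):
    K,d=cal(c); return cv2.projectPoints(np.float64(P).reshape(-1,3),c["rvec"],c["tvec"],K,d)[0][:,0]
def unproj(c,uv,z):
    K,d=cal(c); n=cv2.undistortPointsIter(np.float64(uv).reshape(-1,1,2),K,d,None,None,(3,100,1e-12))[:,0]
    R=cv2.Rodrigues(c["rvec"])[0]; o=-R.T@c["tvec"]; r=np.c_[n,np.ones(len(n))]@R
    return o+r*((z-o[2])/r[:,2])[:,None]
def crop(c,x0,y0,x1,y1,s,name):
    im=cv2.resize(c["color"][y0:y1,x0:x1,::-1],None,fx=s,fy=s,interpolation=cv2.INTER_CUBIC); cv2.imwrite(f"pics/{name}.png",im); return im
def tool(p,yaw):  # vertical-down tool: print current pose too
    s=monitor.read_state(); print(s["clock"],s["eef_pos"],s["eef_rot"],s["finger_gap"])
E
python3 - <<'E'
from h import *
import pickle
cs={n:viewer.camera(n) for n in("top","side")}; pickle.dump(cs,open("c0.pkl","wb"))
crop(cs["top"],245,105,365,180,6.6,"a1"); crop(cs["top"],95,155,220,215,6.4,"a2")
E
```

```text
(no output)
```

View pics/a1.png

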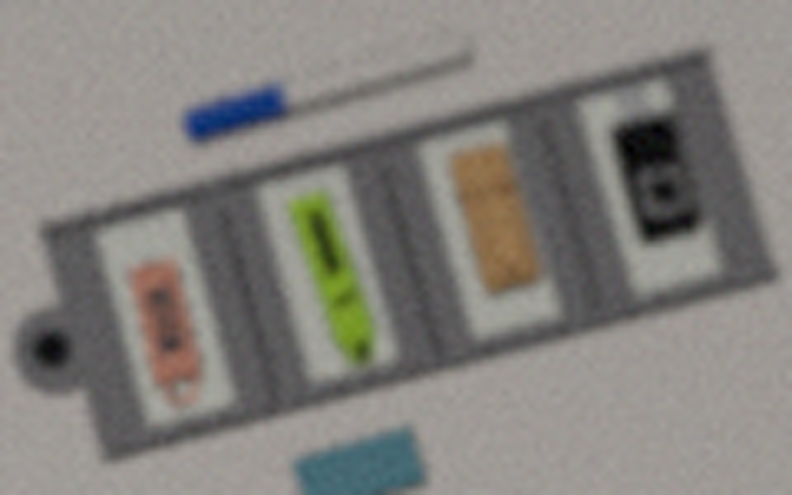

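View pics/a2.png

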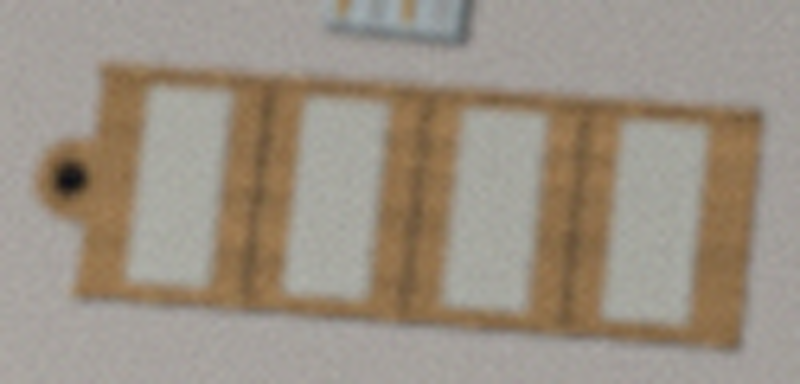

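```bash
cat > m.py <<'E'
from h import *
def blobs(c,mask,n=1,s=8,box=None):
    m=np.zeros_like(mask,np.uint8); x0,y0,x1,y1=box; m[y0:y1,x0:x1]=mask[y0:y1,x0:x1]
    k,l,st,ce=cv2.connectedComponentsWithStats(m); o=np.argsort(-st[1:,4])[:n]+1
    return [(l==i) for i in o]
def rect(c,m,z):
    ys,xs=np.nonzero(m); w=unproj(c,np.c_[xs,ys],z)[:,:2]; ce=w.mean(0)
    d=w-ce; ev,v=np.linalg.eigh(d.T@d/len(d)); a=v[:,1]*np.sign(v[0,1]) 
    L=np.sqrt(12*ev[1]);W=np.sqrt(12*max(ev[0],0))
    return ce,np.degrees(np.arctan2(a[1],a[0])),L,W
E
python3 - <<'E'
from m import *
import pickle
cs=pickle.load(open("c0.pkl","rb")); c=cs["top"]; im=cv2.resize(c["color"],None,fx=1,fy=1).astype(int); R,G,B=[im[...,i] for i in range(3)]
hsv=cv2.cvtColor(c["color"],cv2.COLOR_RGB2HSV).astype(int)
# wood pads
m=(R-B<35)
box=(110,165,208,210)
print("pads")
P=[]
for b in blobs(c,(R-B<30)&(G>140),4,box=(113,167,209,207)):
    r=rect(c,b,12.5); P.append(r); print(b.sum(),r)
GB=(245,105,365,180)
masks={"stick":((G-B>60)&(G>R),22.5),"bamboo":((R-B>40)&(G-B>15)&(R>G),24.5),"metal":((R-G>30)&(R-B>30)&(G-B<15),21.5),"finger":((R<55)&(G<55)&(B<55),25.5)}
for n,(mk,z) in masks.items():
    b=blobs(c,mk,1,box=(265,115,360,175))[0]; print(n,b.sum(),rect(c,b,z))
# tray corners from crops (hand-read)
g=np.array([[45,228],[108,458],[775,278],[708,52]])/6.6+[245,105]-.42
w=np.array([[103,65],[78,297],[742,346],[762,110]])/6.4+[95,155]-.42
for q in(g,w):
    U=unproj(c,q,15)[:,:2]; print(U,U.mean(0)); 
    v=(U[0]+U[1]-U[2]-U[3]); print(np.degrees(np.arctan2(v[1],v[0])),np.linalg.norm(v)/2)
h=lambda u,v,q,o:unproj(c,np.array([[u,v]])/q+o-.42,11)
print(h(50,348,6.6,[245,105]),h(70,178,6.4,[95,155]))
E
```

```text
pads
409 (array([479.1942477 ,  78.73280922]), np.float64(-6.115503509164214), np.float64(83.34608845409068), np.float64(35.411260214571335))
404 (array([486.58111867, 146.24747741]), np.float64(-5.832584972998309), np.float64(83.39519118021657), np.float64(35.48769154634807))
403 (array([493.55210853, 213.59016088]), np.float64(-5.839447361138982), np.float64(83.41168008731292), np.float64(36.03760833036195))
393 (array([500.66249674, 281.23474398]), np.float64(-5.76739269775768), np.float64(83.09255810912691), np.float64(35.78483396638885))
stick 118 (array([ 585.1744272 , -185.63046169]), np.float64(17.174425798546398), np.float64(65.99847296230345), np.float64(15.189693459235135))
bamboo 171 (array([ 606.54959452, -251.32254126]), np.float64(11.828027878849648), np.float64(56.77136622950895), np.float64(21.67149324285537))
metal 70 (array([ 568.97180892, -117.18118283]), np.float64(11.84340337491851), np.float64(48.71304824511678), np.float64(20.433336349160477))
finger 61 (array([ 634.13130668, -314.79798197]), np.float64(-60.38409403272879), np.float64(23.367543545041066), np.float64(19.013325950203185))
[[ 610.57816538  -69.63656483]
 [ 514.58478382  -93.20832472]
 [ 580.84608465 -364.4416453 ]
 [ 676.54728927 -342.10771766]] [ 595.63908078 -217.34856313]
103.66911678280265 279.77644630688377
[[553.77748736 314.18019311]
 [454.73499658 322.92041801]
 [425.78047097  41.94377537]
 [524.56736544  32.76568685]] [489.71508009 177.95251833]
84.09524460845455 282.69547686982145
[[561.56184086 -70.46060585  11.        ]] [[506.4032528  329.12211938  11.        ]]
```

```bash
cat > fit.py <<'E'
from m import *
from scipy.optimize import minimize
D={"metal":(50,20,9),"stick":(64,17,10),"bamboo":(60,24,12),"finger":(50,26,13)}
def fit(c,n,x,y,th,z0=12.5):
    L,W,H=D[n]; im=cv2.GaussianBlur(c["color"],(0,0),.5).astype(np.float32)
    def rc(p,L,W,k=1.):
        u,v=np.meshgrid(np.linspace(-.5,.5,61)*L,np.linspace(-.5,.5,31)*W); t=np.radians(p[2]); 
        return np.c_[(p[0]+u*np.cos(t)-v*np.sin(t)).ravel(),(p[1]+u*np.sin(t)+v*np.cos(t)).ravel(),np.full(u.size,z0+H)]
    def samp(P):
        q=proj(c,P).astype(np.float32); return cv2.remap(im,q[:,0].reshape(31,61),q[:,1].reshape(31,61),cv2.INTER_LINEAR)
    bg=np.array([188,190,183.])
    def cost(p):
        s=lambda a:np.clip(np.linalg.norm(a-bg,axis=2)/90,0,1).mean()
        # inside should be foreground, ring should be pad
        i=s(samp(rc(p,L,W))); o=s(samp(rc(p,L+6,W+6))); ai=L*W; ao=(L+6)*(W+6)
        return -(i-(o*ao-i*ai)/(ao-ai))
    b=min((minimize(cost,[x+a,y+bb,th],method="Nelder-Mead",options=dict(initial_simplex=np.array([x+a,y+bb,th])+np.array([[0,0,0],[5,0,0],[0,5,0],[0,0,5.]]),xatol=.02,fatol=1e-5)) for a in(-3,3) for bb in(-3,3)),key=lambda r:r.fun)
    return b.x,b.fun
E
python3 - <<'E'
from fit import *
import pickle
cs=pickle.load(open("c0.pkl","rb")); c=cs["top"]
print(c["color"][182:186,120:124].mean((0,1)),c["color"][128,343],c["color"][140,270])
o=np.array([245,105])-.42
Q={"metal":[(132,267),(180,260),(197,377),(150,387)],"bamboo":[(453,153),(507,145),(540,283),(487,292)],"finger":[(614,125),(672,115),(698,232),(645,242)],"stick":[(290,197),(325,190),(376,355),(340,362)]}
S=6.6
im=crop(c,245,105,365,180,S,"x")
for n,q in Q.items():
    U=unproj(c,np.array(q)/6.6+o,12.5+D[n][2])[:,:2]; e=(U[0]+U[1]-U[2]-U[3])/2; ce=U.mean(0)
    f,s=fit(c,n,*ce,np.degrees(np.arctan2(e[1],e[0])))
    print(n,"hand",ce.round(1),np.degrees(np.arctan2(e[1],e[0])).round(1),np.linalg.norm(e).round(1),np.linalg.norm(U[0]-U[1]).round(1),"fit",f.round(2),round(s,3))
    L,W,H=D[n];t=np.radians(f[2]);R=np.array([[np.cos(t),-np.sin(t)],[np.sin(t),np.cos(t)]])
    C=f[:2]+np.array([[L,W],[L,-W],[-L,-W],[-L,W]])/2@R.T
    p=proj(c,np.c_[C,np.full(4,12.5+H)]); cv2.polylines(im,[np.int32((p-o)*S)],True,(0,0,255),1)
cv2.imwrite("pics/a3.png",im)
E
```

```text
[168.6875 168.75   161.1875] [11 10 13] [161 160 155]
metal hand [ 567.9 -117.5] 6.8 49.4 19.5 fit [ 570.9  -117.71   14.02] -0.199
bamboo hand [ 606.2 -252.1] 10.9 58.9 22.1 fit [ 601.61 -249.77   13.24] -0.164
finger hand [ 620.6 -317.2] 10.6 49.8 23.9 fit [ 615.39 -314.82   13.39] -0.113
stick hand [ 584.9 -185.5] 14.8 71.1 14.4 fit [ 588.63 -182.42   14.75] -0.162
```

View pics/a3.png

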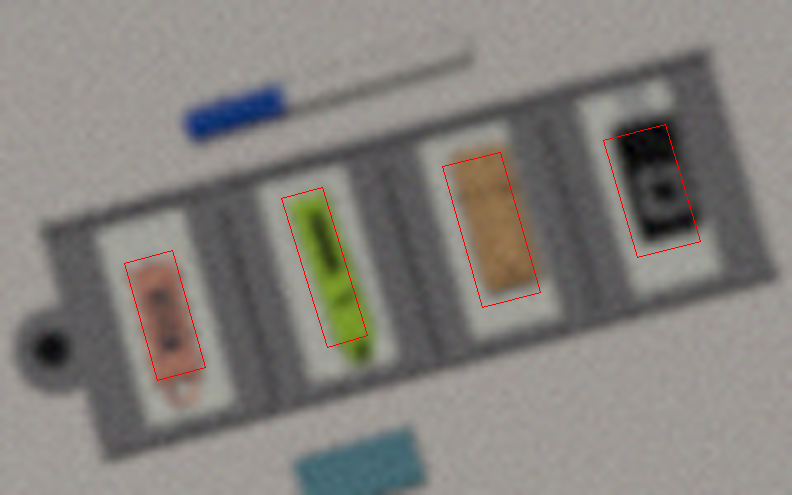

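```bash
sed -i '/bg=np/d; s/s=lambda a:.*/s=lambda a:np.clip(SC[n](a[...,0],a[...,1],a[...,2]),0,1).mean()/' fit.py; cat >> fit.py <<'E'
SC={"metal":lambda r,g,b:(r-g-8)/40,"stick":lambda r,g,b:(g-b-12)/60,"bamboo":lambda r,g,b:(r-b-12)/50,"finger":lambda r,g,b:(165-(r+g+b)/3)/120}
def draw(c,im,n,f,o,S,z0=12.5):
    L,W,H=D[n];t=np.radians(f[2]);R=np.array([[np.cos(t),-np.sin(t)],[np.sin(t),np.cos(t)]])
    C=f[:2]+np.array([[L,W],[L,-W],[-L,-W],[-L,W]])/2@R.T
    p=proj(c,np.c_[C,np.full(4,z0+H)]); cv2.polylines(im,[np.int32((p-o)*S)],True,(0,0,255),1)
E
python3 - <<'E'
from fit import *
import pickle
cs=pickle.load(open("c0.pkl","rb")); c=cs["top"]
o=np.array([245,105])-.42
im=crop(c,245,105,365,180,6.6,"x")
for n,h in {"metal":(568,-117.5,9),"bamboo":(606.2,-252,11),"finger":(620.6,-317.2,11),"stick":(585,-185.5,15)}.items():
    f,s=fit(c,n,*h); print(n,f.round(2),round(s,3)); draw(c,im,n,f,o,6.6)
cv2.imwrite("pics/a4.png",im)
E
```

```text
metal [ 568.32 -117.43   11.53] -0.527
bamboo [ 606.96 -251.13   12.73] -0.742
finger [ 620.39 -316.     12.47] -0.431
stick [ 587.43 -185.05   17.51] -0.661
```

View pics/a4.png

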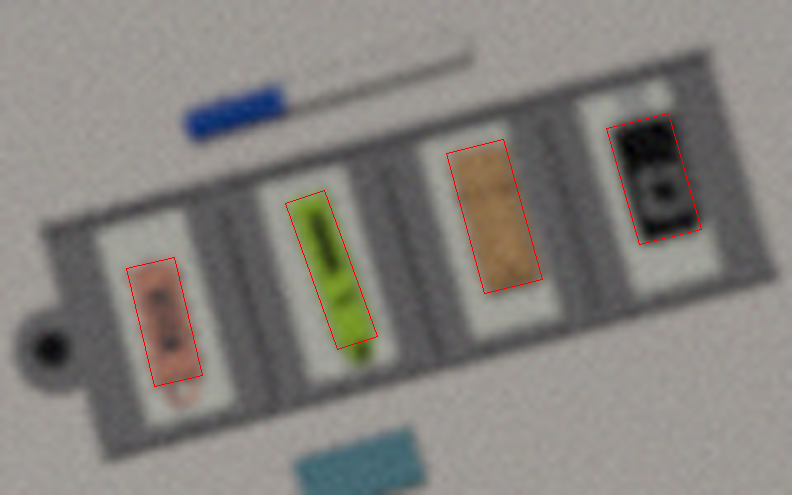

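```bash
cat > go.py <<'E'
import sys,numpy as np
from cell import monitor
# usage: go.py x y z theta_drive  (TCP target, jaw across drive) -> shifts in cm/deg
x,y,z,th=map(float,sys.argv[1:5])
s=monitor.read_state(); p=s["eef_pos"]; yaw=s["eef_rot"][2]; d=np.array([x,y,z])-p
print("t%.2f"%s["clock"],p.round(1),"rot",np.degrees(s["eef_rot"]).round(2),"gap %.1f"%s["finger_gap"],"F",s["wrist_force"].round(1))
print("dx %.3f dy %.3f dz %.3f spin %.2f"%((np.cos(yaw)*d[0]+np.sin(yaw)*d[1])/10,-d[2]/10,(-np.sin(yaw)*d[0]+np.cos(yaw)*d[1])/10,(np.degrees(yaw)-(th-90)+180)%360-180))
E
python3 go.py 568.3 -117.4 60 11.5
```

```text
t0.20 [ 228.6 -500.1  213.1] rot [-9.000e+01  4.000e-02 -6.543e+01] gap 93.6 F [ 0.8 -0.5  0.7]
dx -20.679 dy 15.310 dz 46.803 spin 13.07
```

```bash
python3 -m jog '[{"grip":4.5,"dx":-10.3,"dy":7,"dz":23.4,"spin":7},{"grip":4.5,"dx":-10.3,"dy":7,"dz":23.4,"spin":7},{"grip":4.5,"dx":-10.3,"dy":7,"dz":23.4,"spin":7},{"grip":4.5,"dx":-20.68,"dy":11,"dz":46.8,"spin":13.07},{"grip":4.5,"dx":-20.68,"dy":11,"dz":46.8,"spin":13.07},{"grip":4.5,"dx":-20.68,"dy":11,"dz":46.8,"spin":13.07},{"grip":4.5,"dx":-20.68,"dy":11,"dz":46.8,"spin":13.07},{"grip":4.5,"dx":-20.68,"dy":11,"dz":46.8,"spin":13.07},{"grip":4.5,"dx":-20.68,"dy":11,"dz":46.8,"spin":13.07},{"grip":4.5,"dx":-20.68,"dy":15.3,"dz":46.8,"spin":13.07},{"grip":4.5,"dx":-20.68,"dy":15.3,"dz":46.8,"spin":13.07},{"grip":4.5,"dx":-20.68,"dy":15.3,"dz":46.8,"spin":13.07},{"grip":4.5,"dx":-20.68,"dy":15.3,"dz":46.8,"spin":13.07},{"grip":4.5,"dx":-20.68,"dy":15.3,"dz":46.8,"spin":13.07}]' 15; python3 go.py 568.3 -117.4 21.8 11.5
```

```text
clock: 1.95
eef_pos: [568.6, -117.9, 61.5]
eef_rot: [-1.569, -0.001, -1.371]
wrist_force: [0.3, -0.7, 0.1]
finger_gap: 45.0
t1.95 [ 568.6 -117.9   61.5] rot [-8.992e+01 -4.000e-02 -7.852e+01] gap 45.0 F [ 0.3 -0.7  0.1]
dx -0.057 dy 3.975 dz -0.024 spin -0.02
```

```bash
python3 -m jog '[{"grip":4.5,"dx":-0.05,"dy":2.5,"dz":0,"spin":0},{"grip":4.5,"dx":-0.05,"dy":3.83,"dz":0,"spin":0},{"grip":4.5,"dx":-0.05,"dy":3.83,"dz":0,"spin":0},{"grip":4.5,"dx":-0.05,"dy":3.83,"dz":0,"spin":0}]'; python3 - <<'E'
from h import *
s=viewer.camera("side"); t=proj(s,[[568,-117,20]])[0].astype(int); print(t); x,y=max(t[0]-50,0),max(t[1]-50,0); crop(s,x,y,x+100,y+75,8,"b1"); print(monitor.read_state()["eef_pos"])
E
```

```text
clock: 2.45
eef_pos: [568.6, -117.2, 22.9]
eef_rot: [-1.57, -0.0, -1.37]
wrist_force: [-0.1, 1.1, 0.5]
finger_gap: 44.9
[306 187]
[ 568.65692397 -117.16013903   22.97548361]
```

View pics/b1.png

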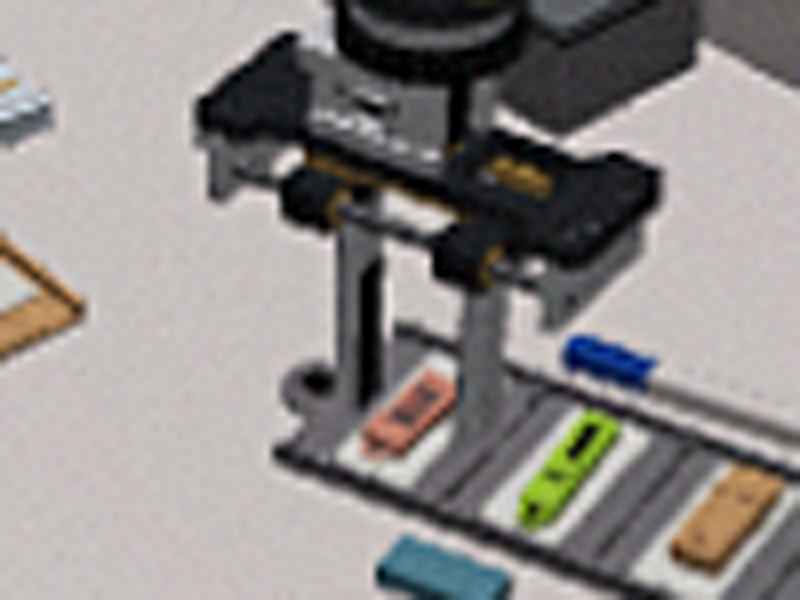

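The fingers (crop 360,330 and 480,360) straddle the metal drive. I'll close, then lift.

```bash
python3 -m jog '[{"grip":4.5,"dx":0,"dy":0.07,"dz":0,"spin":0},{"grip":1.5,"dx":0,"dy":0.07,"dz":0,"spin":0},{"grip":1.5,"dx":0,"dy":0.07,"dz":0,"spin":0},{"grip":1.5,"dx":0,"dy":0.07,"dz":0,"spin":0},{"grip":1.5,"dx":0,"dy":0.07,"dz":0,"spin":0},{"grip":1.5,"dx":0,"dy":0.07,"dz":0,"spin":0},{"grip":1.5,"dx":0,"dy":-3,"dz":0,"spin":0},{"grip":1.5,"dx":0,"dy":-6,"dz":0,"spin":0},{"grip":1.5,"dx":0,"dy":-6,"dz":0,"spin":0},{"grip":1.5,"dx":0,"dy":-6,"dz":0,"spin":0}]' 15; python3 go.py 479.2 78.7 60 -6
```

```text
clock: 3.75
eef_pos: [567.8, -116.9, 81.2]
eef_rot: [-1.572, 0.001, -1.37]
wrist_force: [0.0, 1.1, -0.4]
finger_gap: 20.0
t3.75 [ 567.8 -116.9   81.2] rot [-9.006e+01  3.000e-02 -7.850e+01] gap 20.0 F [ 0.   1.1 -0.4]
dx -20.937 dy 2.117 dz -4.780 spin 17.50
```

```bash
python3 -m jog '[{"grip":1.5,"dx":-6,"dy":0,"dz":-1.4,"spin":5},{"grip":1.5,"dx":-12,"dy":0,"dz":-2.8,"spin":10},{"grip":1.5,"dx":-17,"dy":0,"dz":-4,"spin":15},{"grip":1.5,"dx":-20.9,"dy":1,"dz":-4.78,"spin":17.5},{"grip":1.5,"dx":-20.9,"dy":3,"dz":-4.78,"spin":17.5},{"grip":1.5,"dx":-20.9,"dy":4.5,"dz":-4.78,"spin":17.5},{"grip":1.5,"dx":-20.9,"dy":4.5,"dz":-4.78,"spin":17.5},{"grip":1.5,"dx":-20.9,"dy":4.5,"dz":-4.78,"spin":17.5}]'; python3 go.py 479.2 78.7 22 -6
```

```text
clock: 4.75
eef_pos: [480.0, 77.9, 37.3]
eef_rot: [-1.571, 0.0, -1.676]
wrist_force: [-0.4, -1.0, -0.4]
finger_gap: 19.9
t4.75 [480.   77.9  37.3] rot [-90.     0.   -96.04] gap 19.9 F [-0.4 -1.  -0.4]
dx -0.076 dy 1.531 dz -0.087 spin -0.04
```

```bash
python3 -m jog '[{"grip":1.5,"dx":-0.04,"dy":1.0,"dz":-0.05,"spin":0},{"grip":1.5,"dx":-0.04,"dy":1.52,"dz":-0.05,"spin":0},{"grip":1.5,"dx":-0.04,"dy":1.52,"dz":-0.05,"spin":0},{"grip":1.5,"dx":-0.04,"dy":1.52,"dz":-0.05,"spin":0},{"grip":2.6,"dx":-0.04,"dy":1.52,"dz":-0.05,"spin":0},{"grip":3.6,"dx":-0.04,"dy":1.52,"dz":-0.05,"spin":0},{"grip":4.5,"dx":-0.04,"dy":1.52,"dz":-0.05,"spin":0},{"grip":4.5,"dx":-0.04,"dy":1.52,"dz":-0.05,"spin":0},{"grip":4.5,"dx":-0.04,"dy":-2,"dz":-0.05,"spin":0},{"grip":4.5,"dx":-0.04,"dy":-4,"dz":-0.05,"spin":0},{"grip":4.5,"dx":-0.04,"dy":-4,"dz":-0.05,"spin":0}]'; python3 go.py 587.4 -185.1 60 17.5
```

```text
clock: 6.12
eef_pos: [480.0, 78.7, 78.2]
eef_rot: [-1.568, 0.001, -1.676]
wrist_force: [0.8, 0.5, -0.5]
finger_gap: 45.1
t6.12 [480.   78.7  78.2] rot [-8.985e+01  3.000e-02 -9.600e+01] gap 45.1 F [ 0.8  0.5 -0.5]
dx 25.117 dy 1.819 dz 13.441 spin -23.50
```

```bash
python3 -m jog '[{"grip":4.5,"dx":5.5,"dy":0,"dz":2.9,"spin":-5},{"grip":4.5,"dx":11,"dy":0,"dz":5.8,"spin":-10},{"grip":4.5,"dx":16.5,"dy":0,"dz":8.7,"spin":-15},{"grip":4.5,"dx":21,"dy":0,"dz":11.2,"spin":-20},{"grip":4.5,"dx":25.1,"dy":0,"dz":13.44,"spin":-23.5},{"grip":4.5,"dx":25.1,"dy":1.8,"dz":13.44,"spin":-23.5},{"grip":4.5,"dx":25.1,"dy":1.8,"dz":13.44,"spin":-23.5},{"grip":4.5,"dx":25.1,"dy":1.8,"dz":13.44,"spin":-23.5}]'; python3 go.py 587.4 -185.1 22 17.5;  python3 - <<'E'
from fit import *
c=viewer.camera("top"); im=crop(c,95,155,220,215,6.4,"x")
f,s=fit(c,"metal",479.2,78.7,-6); print(f,s); draw(c,im,"metal",f,np.array([95,155])-.42,6.4); cv2.imwrite("pics/b2.png",im)
E
```

```text
clock: 7.12
eef_pos: [586.4, -183.9, 58.9]
eef_rot: [-1.571, 0.001, -1.265]
wrist_force: [0.3, -1.0, 0.4]
finger_gap: 44.8
t7.12 [ 586.4 -183.9   58.9] rot [-9.003e+01  3.000e-02 -7.245e+01] gap 44.8 F [ 0.3 -1.   0.4]
dx 0.146 dy 3.692 dz 0.054 spin 0.05
[479.48008023  76.02950637  -6.02281444] -0.6019961833953857
```

View pics/b2.png

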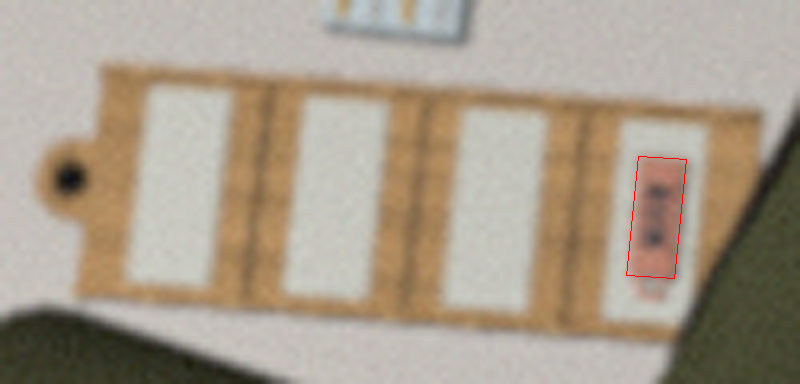

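Metal lies in the far bay and the fit puts it 2.7 mm toward -y of the pad centre, so the camera and robot frames differ by about that much. From here I'll use robot = camera + (0.3, 2.4), and re-centre metal later. Next is the stick.

```bash
python3 go.py 587.7 -182.7 21.5 17.5; python3 -m jog '[{"grip":4.5,"dx":0,"dy":2.5,"dz":0.1,"spin":0},{"grip":4.5,"dx":0,"dy":3.75,"dz":0.13,"spin":0},{"grip":4.5,"dx":0,"dy":3.75,"dz":0.13,"spin":0},{"grip":1.2,"dx":0,"dy":3.75,"dz":0.13,"spin":0},{"grip":1.2,"dx":0,"dy":3.75,"dz":0.13,"spin":0},{"grip":1.2,"dx":0,"dy":3.75,"dz":0.13,"spin":0},{"grip":1.2,"dx":0,"dy":3.75,"dz":0.13,"spin":0},{"grip":1.2,"dx":0,"dy":3.75,"dz":0.13,"spin":0},{"grip":1.2,"dx":0,"dy":3.75,"dz":0.13,"spin":0}]' 15; python3 go.py 587.7 -182.7 21.5 17.5;python3 -m jog '[{"grip":1.2,"dx":0,"dy":-3,"dz":0,"spin":0},{"grip":1.2,"dx":0,"dy":-6,"dz":0,"spin":0},{"grip":1.2,"dx":0,"dy":-6,"dz":0,"spin":0},{"grip":1.2,"dx":0,"dy":-6,"dz":0,"spin":0}]'; python3 go.py 486.9 148.6 22 -6
```

```text
t7.17 [ 586.7 -184.    59.4] rot [-90.     0.   -72.45] gap 45.0 F [-0.1  0.2  0.6]
dx -0.096 dy 3.786 dz 0.138 spin 0.05
clock: 8.3
eef_pos: [588.1, -184.7, 22.0]
eef_rot: [-1.57, -0.0, -1.265]
wrist_force: [-1.9, 0.7, 5.9]
finger_gap: 16.6
t8.30 [ 588.1 -184.7   22. ] rot [-8.998e+01 -2.000e-02 -7.250e+01] gap 16.6 F [-1.9  0.7  5.9]
dx -0.201 dy 0.054 dz 0.022 spin -0.00
clock: 8.8
eef_pos: [587.4, -184.4, 80.5]
eef_rot: [-1.572, 0.001, -1.265]
wrist_force: [-0.8, 0.4, -0.4]
finger_gap: 17.0
t8.80 [ 587.4 -184.4   80.5] rot [-9.007e+01  5.000e-02 -7.250e+01] gap 17.0 F [-0.8  0.4 -0.4]
dx -34.784 dy 5.847 dz 0.425 spin 23.50
```

```bash
python3 -m jog '[{"grip":1.2,"dx":-6,"dy":0,"dz":0,"spin":4},{"grip":1.2,"dx":-12,"dy":0,"dz":0,"spin":8},{"grip":1.2,"dx":-18,"dy":0,"dz":0.2,"spin":12},{"grip":1.2,"dx":-24,"dy":0,"dz":0.4,"spin":16},{"grip":1.2,"dx":-30,"dy":0,"dz":0.42,"spin":20},{"grip":1.2,"dx":-34.78,"dy":1,"dz":0.42,"spin":23.5},{"grip":1.2,"dx":-34.78,"dy":3,"dz":0.42,"spin":23.5},{"grip":1.2,"dx":-34.78,"dy":4.5,"dz":0.42,"spin":23.5},{"grip":1.2,"dx":-34.78,"dy":4.5,"dz":0.42,"spin":23.5},{"grip":1.2,"dx":-34.78,"dy":4.5,"dz":0.42,"spin":23.5}]'; for i in 1 2; do python3 go.py 486.9 148.6 22 -6; done
```

```text
clock: 10.05
eef_pos: [487.7, 147.9, 36.9]
eef_rot: [-1.571, 0.0, -1.676]
wrist_force: [-0.8, -0.7, -0.6]
finger_gap: 16.8
t10.05 [487.7 147.9  36.9] rot [-89.99   0.   -96.05] gap 16.8 F [-0.8 -0.7 -0.6]
dx -0.058 dy 1.488 dz -0.085 spin -0.05
t10.05 [487.7 147.9  36.9] rot [-89.99   0.   -96.05] gap 16.8 F [-0.8 -0.7 -0.6]
dx -0.058 dy 1.488 dz -0.085 spin -0.05
```

Release, lift, then go over bamboo. Camera (606.8, -251.3) becomes robot (607.1, -248.9), θ 12.5.

```bash
python3 -m jog '[{"grip":1.2,"dx":-0.05,"dy":1.0,"dz":-0.05,"spin":0},{"grip":1.2,"dx":-0.05,"dy":1.47,"dz":-0.05,"spin":0},{"grip":1.2,"dx":-0.05,"dy":1.47,"dz":-0.05,"spin":0},{"grip":1.2,"dx":-0.05,"dy":1.47,"dz":-0.05,"spin":0},{"grip":2.4,"dx":-0.05,"dy":1.47,"dz":-0.05,"spin":0},{"grip":3.6,"dx":-0.05,"dy":1.47,"dz":-0.05,"spin":0},{"grip":4.5,"dx":-0.05,"dy":1.47,"dz":-0.05,"spin":0},{"grip":4.5,"dx":-0.05,"dy":1.47,"dz":-0.05,"spin":0},{"grip":4.5,"dx":-0.05,"dy":-2,"dz":-0.05,"spin":0},{"grip":4.5,"dx":-0.05,"dy":-4,"dz":-0.05,"spin":0},{"grip":4.5,"dx":-0.05,"dy":-4,"dz":-0.05,"spin":0}]'; python3 go.py 607.1 -248.9 60 12.5
```

```text
clock: 11.42
eef_pos: [487.6, 149.1, 77.7]
eef_rot: [-1.568, 0.001, -1.676]
wrist_force: [0.0, -0.3, -0.2]
finger_gap: 45.0
t11.43 [487.6 149.1  77.7] rot [-8.986e+01  5.000e-02 -9.600e+01] gap 45.0 F [ 0.  -0.3 -0.2]
dx 38.328 dy 1.769 dz 16.051 spin -18.50
```

```bash
python3 -m jog '[{"grip":4.8,"dx":5.5,"dy":0,"dz":2.3,"spin":-3},{"grip":4.8,"dx":11,"dy":0,"dz":4.6,"spin":-6},{"grip":4.8,"dx":16.5,"dy":0,"dz":6.9,"spin":-9},{"grip":4.8,"dx":22,"dy":0,"dz":9.2,"spin":-12},{"grip":4.8,"dx":27.5,"dy":0,"dz":11.5,"spin":-15},{"grip":4.8,"dx":33,"dy":0,"dz":13.8,"spin":-17},{"grip":4.8,"dx":38.3,"dy":0,"dz":16.05,"spin":-18.5},{"grip":4.8,"dx":38.3,"dy":1.7,"dz":16.05,"spin":-18.5},{"grip":4.8,"dx":38.3,"dy":1.7,"dz":16.05,"spin":-18.5},{"grip":4.8,"dx":38.3,"dy":1.7,"dz":16.05,"spin":-18.5}]'; python3 go.py 607.1 -248.9 22.5 12.5;  python3 - <<'E'
from fit import *
c=viewer.camera("top"); im=crop(c,95,155,220,215,6.4,"x")
for n,h in {"stick":(486.6,146.2,-6),"metal":(479.5,76.5,-6)}.items():
    f,s=fit(c,n,*h); print(n,f.round(1),round(s,3)); draw(c,im,n,f,np.array([95,155])-.42,6.4)
cv2.imwrite("pics/b3.png",im)
E
```

```text
clock: 12.68
eef_pos: [606.4, -247.5, 59.4]
eef_rot: [-1.571, 0.001, -1.351]
wrist_force: [0.0, 0.4, -0.6]
finger_gap: 47.8
t12.68 [ 606.4 -247.5   59.4] rot [-9.003e+01  3.000e-02 -7.743e+01] gap 47.8 F [ 0.   0.4 -0.6]
dx 0.156 dy 3.692 dz 0.039 spin 0.07
stick [489.3 145.6  -5.6] -0.653
metal [479.6  76.1  -6. ] -0.619
```

View pics/b3.png

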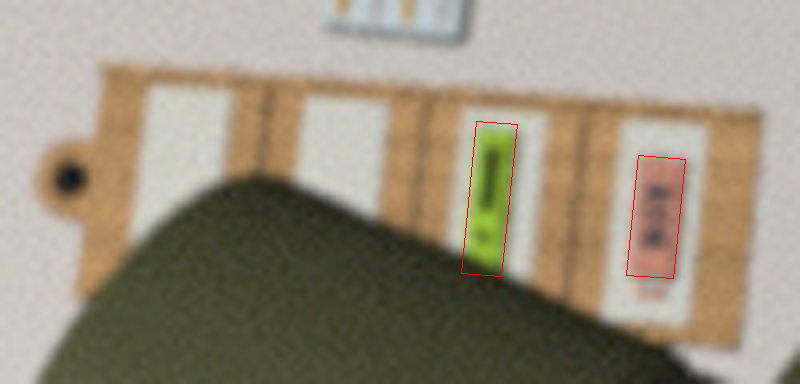

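Stick lies in the second-farthest bay, laterally centred (145.6 vs 146.2), with its lower end hidden by the arm. Now bamboo.

```bash
python3 -m jog '[{"grip":4.8,"dx":0.1,"dy":2.5,"dz":0.02,"spin":0},{"grip":4.8,"dx":0.1,"dy":3.7,"dz":0.02,"spin":0},{"grip":4.8,"dx":0.1,"dy":3.7,"dz":0.02,"spin":0},{"grip":1.9,"dx":0.1,"dy":3.7,"dz":0.02,"spin":0},{"grip":1.9,"dx":0.1,"dy":3.7,"dz":0.02,"spin":0},{"grip":1.9,"dx":0.1,"dy":3.7,"dz":0.02,"spin":0},{"grip":1.9,"dx":0.1,"dy":3.7,"dz":0.02,"spin":0},{"grip":1.9,"dx":0.1,"dy":3.7,"dz":0.02,"spin":0},{"grip":1.9,"dx":0.1,"dy":3.7,"dz":0.02,"spin":0}]' 15; python3 -m jog '[{"grip":1.9,"dx":0,"dy":-3,"dz":0,"spin":0},{"grip":1.9,"dx":0,"dy":-6,"dz":0,"spin":0},{"grip":1.9,"dx":0,"dy":-6,"dz":0,"spin":0},{"grip":1.9,"dx":0,"dy":-6,"dz":0,"spin":0}]'; python3 go.py 493.9 216.3 22 -6
```

```text
clock: 13.85
eef_pos: [607.1, -249.8, 23.2]
eef_rot: [-1.57, -0.0, -1.353]
wrist_force: [-0.7, 0.4, 5.8]
finger_gap: 23.6
clock: 14.35
eef_pos: [606.4, -249.5, 81.4]
eef_rot: [-1.572, 0.001, -1.353]
wrist_force: [0.4, -0.5, 0.3]
finger_gap: 23.6
t14.35 [ 606.4 -249.5   81.4] rot [-9.007e+01  5.000e-02 -7.750e+01] gap 23.6 F [ 0.4 -0.5  0.3]
dx -47.908 dy 5.937 dz -0.905 spin 18.50
```

```bash
python3 -m jog '[{"grip":1.9,"dx":-6,"dy":0,"dz":-0.1,"spin":3},{"grip":1.9,"dx":-12,"dy":0,"dz":-0.2,"spin":6},{"grip":1.9,"dx":-18,"dy":0,"dz":-0.3,"spin":9},{"grip":1.9,"dx":-24,"dy":0,"dz":-0.4,"spin":12},{"grip":1.9,"dx":-30,"dy":0,"dz":-0.5,"spin":15},{"grip":1.9,"dx":-36,"dy":0,"dz":-0.7,"spin":17},{"grip":1.9,"dx":-42,"dy":0,"dz":-0.9,"spin":18.5},{"grip":1.9,"dx":-47.9,"dy":0,"dz":-0.9,"spin":18.5},{"grip":1.9,"dx":-47.9,"dy":2,"dz":-0.9,"spin":18.5},{"grip":1.9,"dx":-47.9,"dy":4.5,"dz":-0.9,"spin":18.5},{"grip":1.9,"dx":-47.9,"dy":4.5,"dz":-0.9,"spin":18.5},{"grip":1.9,"dx":-47.9,"dy":4.5,"dz":-0.9,"spin":18.5}]'; python3 go.py 493.9 216.3 22 -6
```

```text
clock: 15.85
eef_pos: [494.6, 215.9, 37.9]
eef_rot: [-1.571, -0.0, -1.676]
wrist_force: [-0.2, 0.2, 0.5]
finger_gap: 23.8
t15.85 [494.6 215.9  37.9] rot [-90.01  -0.   -96.02] gap 23.8 F [-0.2  0.2  0.5]
dx -0.033 dy 1.588 dz -0.069 spin -0.02
```

```bash
python3 -m jog '[{"grip":1.9,"dx":-0.03,"dy":1.0,"dz":-0.04,"spin":0},{"grip":1.9,"dx":-0.03,"dy":1.48,"dz":-0.04,"spin":0},{"grip":1.9,"dx":-0.03,"dy":1.48,"dz":-0.04,"spin":0},{"grip":1.9,"dx":-0.03,"dy":1.48,"dz":-0.04,"spin":0},{"grip":2.8,"dx":-0.03,"dy":1.48,"dz":-0.04,"spin":0},{"grip":3.8,"dx":-0.03,"dy":1.48,"dz":-0.04,"spin":0},{"grip":4.8,"dx":-0.03,"dy":1.48,"dz":-0.04,"spin":0},{"grip":4.8,"dx":-0.03,"dy":1.48,"dz":-0.04,"spin":0},{"grip":4.8,"dx":-0.03,"dy":-2,"dz":-0.04,"spin":0},{"grip":4.8,"dx":-0.03,"dy":-4,"dz":-0.04,"spin":0},{"grip":4.8,"dx":-0.03,"dy":-4,"dz":-0.04,"spin":0}]'; python3 go.py 620.7 -313.7 60 12.5
```

```text
clock: 17.23
eef_pos: [494.7, 216.6, 78.8]
eef_rot: [-1.568, 0.001, -1.676]
wrist_force: [-0.0, -0.9, -0.8]
finger_gap: 48.0
t17.23 [494.7 216.6  78.8] rot [-8.986e+01  6.000e-02 -9.600e+01] gap 48.0 F [-0.  -0.9 -0.8]
dx 51.420 dy 1.879 dz 18.069 spin -18.50
```

```bash
python3 -m jog '[{"grip":4.8,"dx":5.7,"dy":0,"dz":2,"spin":-2},{"grip":4.8,"dx":11.4,"dy":0,"dz":4,"spin":-4},{"grip":4.8,"dx":17.1,"dy":0,"dz":6,"spin":-6},{"grip":4.8,"dx":22.8,"dy":0,"dz":8,"spin":-8},{"grip":4.8,"dx":28.5,"dy":0,"dz":10,"spin":-10},{"grip":4.8,"dx":34.2,"dy":0,"dz":12,"spin":-12},{"grip":4.8,"dx":40,"dy":0,"dz":14,"spin":-15},{"grip":4.8,"dx":45.7,"dy":0,"dz":16,"spin":-17},{"grip":4.8,"dx":51.4,"dy":0,"dz":18.07,"spin":-18.5},{"grip":4.8,"dx":51.4,"dy":1.7,"dz":18.07,"spin":-18.5},{"grip":4.8,"dx":51.4,"dy":1.7,"dz":18.07,"spin":-18.5},{"grip":4.8,"dx":51.4,"dy":1.7,"dz":18.07,"spin":-18.5}]'; python3 go.py 620.7 -313.7 22.5 12.5;  python3 - <<'E'
from fit import *
c=viewer.camera("top")
im=np.vstack([crop(c,95,155,220,215,6.2,"x")[:,:775],crop(c,300,105,365,140,6.2,"x")[:,:775] if 0 else np.zeros((1,775,3),np.uint8)])
for n,h in {"stick":(486.6,146.2,-6),"metal":(479.5,76.5,-6),"bamboo":(493.6,213.6,-6)}.items():
    f,s=fit(c,n,*h); print(n,f.round(1),round(s,3)); draw(c,im,n,f,np.array([95,155])-.42,6.2)
cv2.imwrite("pics/b4.png",im)
E
```

```text
clock: 18.73
eef_pos: [620.1, -312.5, 60.5]
eef_rot: [-1.571, 0.001, -1.351]
wrist_force: [0.9, -0.1, 0.7]
finger_gap: 48.1
t18.73 [ 620.1 -312.5   60.5] rot [-9.003e+01  3.000e-02 -7.743e+01] gap 48.1 F [ 0.9 -0.1  0.7]
dx 0.135 dy 3.798 dz 0.031 spin 0.07
stick [489.9 139.4  -8.6] -0.011
metal [488.3  73.5  -5.9] -0.013
bamboo [481.9 242.5 -34.5] -0.283
```

View pics/b4.png

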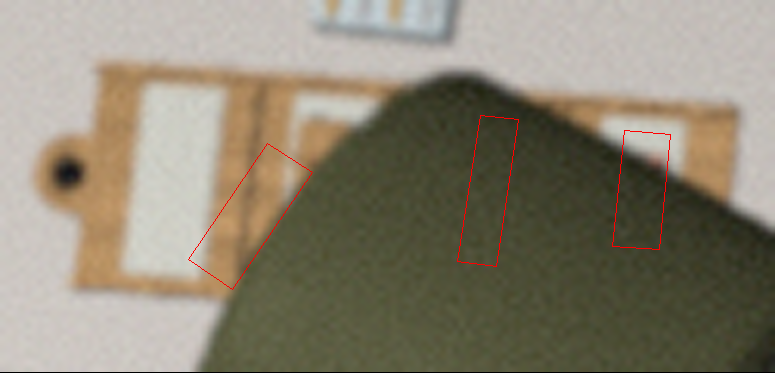

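The elbow hides the tray here, but bamboo's corner is visible in its bay at (320,125). Carry on with the finger drive.

```bash
python3 -m jog '[{"grip":4.8,"dx":0.08,"dy":2.5,"dz":0.02,"spin":0},{"grip":4.8,"dx":0.08,"dy":3.7,"dz":0.02,"spin":0},{"grip":4.8,"dx":0.08,"dy":3.7,"dz":0.02,"spin":0},{"grip":2.1,"dx":0.08,"dy":3.7,"dz":0.02,"spin":0},{"grip":2.1,"dx":0.08,"dy":3.7,"dz":0.02,"spin":0},{"grip":2.1,"dx":0.08,"dy":3.7,"dz":0.02,"spin":0},{"grip":2.1,"dx":0.08,"dy":3.7,"dz":0.02,"spin":0},{"grip":2.1,"dx":0.08,"dy":3.7,"dz":0.02,"spin":0},{"grip":2.1,"dx":0.08,"dy":3.7,"dz":0.02,"spin":0}]' 15; python3 -m jog '[{"grip":2.1,"dx":0,"dy":-3,"dz":0,"spin":0},{"grip":2.1,"dx":0,"dy":-6,"dz":0,"spin":0},{"grip":2.1,"dx":0,"dy":-6,"dz":0,"spin":0},{"grip":2.1,"dx":0,"dy":-6,"dz":0,"spin":0}]'; python3 go.py 501.0 284.0 22 -6
```

```text
clock: 19.9
eef_pos: [620.7, -314.6, 24.3]
eef_rot: [-1.57, -0.001, -1.353]
wrist_force: [-1.0, 1.9, 5.8]
finger_gap: 25.7
clock: 20.4
eef_pos: [619.9, -314.2, 82.2]
eef_rot: [-1.572, 0.001, -1.353]
wrist_force: [-0.6, 0.6, -1.5]
finger_gap: 25.8
t20.40 [ 619.9 -314.2   82.2] rot [-9.007e+01  7.000e-02 -7.750e+01] gap 25.8 F [-0.6  0.6 -1.5]
dx -60.974 dy 6.022 dz 1.336 spin 18.50
```

```bash
python3 -m jog '[{"grip":2.1,"dx":-6,"dy":0,"dz":0,"spin":2},{"grip":2.1,"dx":-12,"dy":0,"dz":0.2,"spin":4},{"grip":2.1,"dx":-18,"dy":0,"dz":0.4,"spin":6},{"grip":2.1,"dx":-24,"dy":0,"dz":0.5,"spin":8},{"grip":2.1,"dx":-30,"dy":0,"dz":0.6,"spin":10},{"grip":2.1,"dx":-36,"dy":0,"dz":0.8,"spin":12},{"grip":2.1,"dx":-42,"dy":0,"dz":1,"spin":14},{"grip":2.1,"dx":-48,"dy":0,"dz":1.1,"spin":16},{"grip":2.1,"dx":-54,"dy":0,"dz":1.2,"spin":18},{"grip":2.1,"dx":-60,"dy":0,"dz":1.34,"spin":18.5},{"grip":2.1,"dx":-60.97,"dy":2,"dz":1.34,"spin":18.5},{"grip":2.1,"dx":-60.97,"dy":4.5,"dz":1.34,"spin":18.5},{"grip":2.1,"dx":-60.97,"dy":4.5,"dz":1.34,"spin":18.5},{"grip":2.1,"dx":-60.97,"dy":4.5,"dz":1.34,"spin":18.5}]'; python3 go.py 501 284 22 -6
```

```text
clock: 22.15
eef_pos: [501.8, 283.0, 38.7]
eef_rot: [-1.571, -0.0, -1.676]
wrist_force: [-0.5, -0.7, -0.0]
finger_gap: 26.2
t22.15 [501.8 283.   38.7] rot [-9.002e+01 -1.000e-02 -9.605e+01] gap 26.2 F [-0.5 -0.7 -0. ]
dx -0.089 dy 1.671 dz -0.092 spin -0.05
```

```bash
python3 -m jog '[{"grip":2.1,"dx":-0.07,"dy":1.0,"dz":-0.05,"spin":0},{"grip":2.1,"dx":-0.07,"dy":1.48,"dz":-0.05,"spin":0},{"grip":2.1,"dx":-0.07,"dy":1.48,"dz":-0.05,"spin":0},{"grip":2.1,"dx":-0.07,"dy":1.48,"dz":-0.05,"spin":0},{"grip":3,"dx":-0.07,"dy":1.48,"dz":-0.05,"spin":0},{"grip":4,"dx":-0.07,"dy":1.48,"dz":-0.05,"spin":0},{"grip":4.8,"dx":-0.07,"dy":1.48,"dz":-0.05,"spin":0},{"grip":4.8,"dx":-0.07,"dy":1.48,"dz":-0.05,"spin":0},{"grip":4.8,"dx":-0.07,"dy":-2,"dz":-0.05,"spin":0},{"grip":4.8,"dx":-0.07,"dy":-5,"dz":-0.05,"spin":0},{"grip":4.8,"dx":-0.07,"dy":-10,"dz":-0.05,"spin":0}]'; python3 go.py 420 -350 150 -6
```

```text
clock: 23.52
eef_pos: [500.4, 284.1, 138.7]
eef_rot: [-1.573, -0.001, -1.676]
wrist_force: [-1.2, 0.8, 0.3]
finger_gap: 48.0
t23.52 [500.4 284.1 138.7] rot [-9.013e+01 -8.000e-02 -9.600e+01] gap 48.0 F [-1.2  0.8  0.3]
dx 63.903 dy -1.131 dz -1.371 spin -0.00
```

```bash
python3 -m jog '[{"grip":4.8,"dx":6,"dy":-1,"dz":0,"spin":0},{"grip":4.8,"dx":12,"dy":-1,"dz":0,"spin":0},{"grip":4.8,"dx":18,"dy":-1,"dz":0,"spin":0},{"grip":4.8,"dx":24,"dy":-1,"dz":0,"spin":0},{"grip":4.8,"dx":30,"dy":-1,"dz":0,"spin":0},{"grip":4.8,"dx":36,"dy":-1,"dz":0,"spin":0},{"grip":4.8,"dx":42,"dy":-1,"dz":-0.5,"spin":0},{"grip":4.8,"dx":48,"dy":-1,"dz":-1,"spin":0},{"grip":4.8,"dx":54,"dy":-1,"dz":-1.4,"spin":0},{"grip":4.8,"dx":60,"dy":-1,"dz":-1.4,"spin":0},{"grip":4.8,"dx":64,"dy":-1,"dz":-1.4,"spin":0},{"grip":4.8,"dx":64,"dy":-1,"dz":-1.4,"spin":0}]'; cat > chk.py <<'E'
import sys
from fit import *
c=viewer.camera("top"); im=crop(c,95,155,220,215,6.4,"x")
T={"metal":(479.2,78.7),"stick":(486.5,146.2),"bamboo":(493.6,213.6),"finger":(500.7,281.2)}
t=np.radians(-6); R=np.array([[np.cos(t),np.sin(t)],[-np.sin(t),np.cos(t)]])
for n,h in T.items():
    f,s=fit(c,n,*h,-6); print(n,f.round(1),round(s,3),"err in tray x,y",(R@(f[:2]-h)).round(1)); draw(c,im,n,f,np.array([95,155])-.42,6.4)
cv2.imwrite(f"pics/{sys.argv[1]}.png",im)
E
python3 chk.py b5
```

```text
clock: 25.02
eef_pos: [419.5, -352.6, 148.3]
eef_rot: [-1.571, -0.0, -1.679]
wrist_force: [-0.1, 0.3, -0.3]
finger_gap: 48.1
metal [479.7  76.2  -5.9] -0.579 err in tray x,y [ 0.7 -2.5]
stick [486.6 146.   -6.2] -0.639 err in tray x,y [ 0.2 -0.1]
bamboo [493.5 212.1  -6. ] -0.599 err in tray x,y [ 0.  -1.5]
finger [501.3 278.8  -4.9] -0.536 err in tray x,y [ 0.8 -2.3]
```

View pics/b5.png

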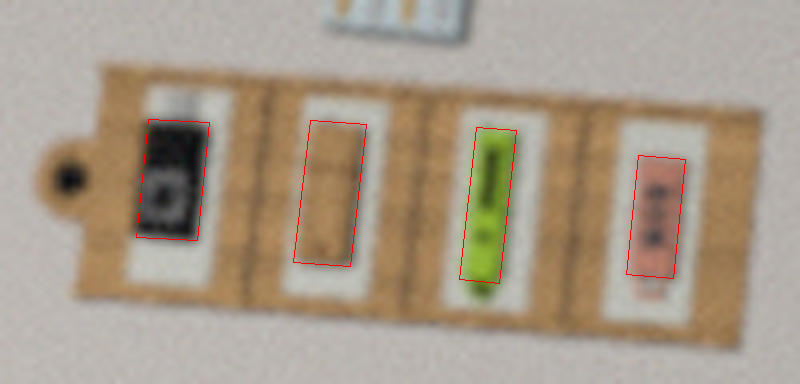

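```bash
cat > sil.py <<'E'
from fit import *
import pickle,sys
T={"metal":(479.2,78.7),"stick":(486.5,146.2),"bamboo":(493.6,213.6),"finger":(500.7,281.2)}
t=np.radians(-6); R=np.array([[np.cos(t),-np.sin(t)],[np.sin(t),np.cos(t)]])
K=6
def hull(c,im,h,L,W,z,H,pad):
    C=np.array([[L,W],[L,-W],[-L,-W],[-L,W]])/2@R.T+h
    p=np.vstack([proj(c,np.c_[C,np.full(4,zz)]) for zz in ((z,z+H) if H else (z,))])
    q=((cv2.convexHull(p.astype(np.float32))[:,0]+.5)*K-.5)
    m=np.zeros(im.shape[:2],np.uint8); cv2.fillConvexPoly(m,np.round(q*16).astype(np.int32),1,shift=4); 
    return m
def sfit(c,h,L,W,z,H,sc):
    p=proj(c,[[*h,z]])[0].astype(int); x0,y0=p-30; sub=c["color"][y0:y0+60,x0:x0+60]
    c2=dict(c); im=cv2.resize(sub.astype(np.float32),None,fx=K,fy=K,interpolation=cv2.INTER_CUBIC)
    S=np.clip(sc(im[...,0],im[...,1],im[...,2]),0,1)
    T=np.array([x0,y0])
    def cost(d):
        C=np.array([[L,W],[L,-W],[-L,-W],[-L,W]])/2@R.T+np.array(h)+R@d
        p=np.vstack([proj(c,np.c_[C,np.full(4,zz)]) for zz in ((z,z+H) if H else (z,))])-T
        q=cv2.convexHull(p.astype(np.float32))[:,0]*K+(K-1)/2
        m=np.zeros(S.shape,np.uint8); cv2.fillConvexPoly(m,np.round(q*16).astype(np.int32),1,shift=4)
        ring=cv2.dilate(m,np.ones((2*K+1,)*2,np.uint8))-m
        return S[ring>0].mean()-S[m>0].mean()
    g=np.arange(-6,6.1,1.0); b=min(((cost(np.array([a,e])),a,e) for a in g for e in g)); 
    g2=np.arange(-1,1.01,.25); b=min(((cost(np.array([b[1]+a,b[2]+e])),b[1]+a,b[2]+e) for a in g2 for e in g2))
    return np.array(b)
if __name__=="__main__":
    c0=pickle.load(open("c0.pkl","rb"))
    for n in("top","side"):
        c=viewer.camera(n)
        for k,h in T.items():
            L,W,H=D[k]; f=sfit(c,h,L,W,12.5,H,SC[k]); p=sfit(c0[n],h,84,36,12.5,0,lambda r,g,b:(60-(r-b))/50)
            print(n,k,f.round(2),"pad",p.round(2),"drive-pad",(f-p)[1:].round(2))
        if n=="side": crop(c,180,120,310,205,6,"b6")
E
python3 sil.py
```

```text
top metal [-0.62  1.   -1.5 ] pad [-0.66  0.   -0.5 ] drive-pad [ 1. -1.]
top stick [-0.72  1.    1.5 ] pad [-0.67 -0.25 -0.5 ] drive-pad [1.25 2.  ]
top bamboo [-0.56  1.   -0.5 ] pad [-0.68  0.   -0.25] drive-pad [ 1.   -0.25]
top finger [-0.61  1.75  1.25] pad [-0.67  0.25  0.  ] drive-pad [1.5  1.25]
side metal [-0.43  3.    2.  ] pad [-0.9  0.  -2. ] drive-pad [3. 4.]
side stick [-0.6   0.75  2.25] pad [-0.9  0.  -2. ] drive-pad [0.75 4.25]
side bamboo [-0.38  1.5   2.  ] pad [-0.9   0.   -2.25] drive-pad [1.5  4.25]
side finger [-0.78  1.75  0.25] pad [-0.91  0.25 -2.25] drive-pad [1.5 2.5]
```

View pics/b6.png

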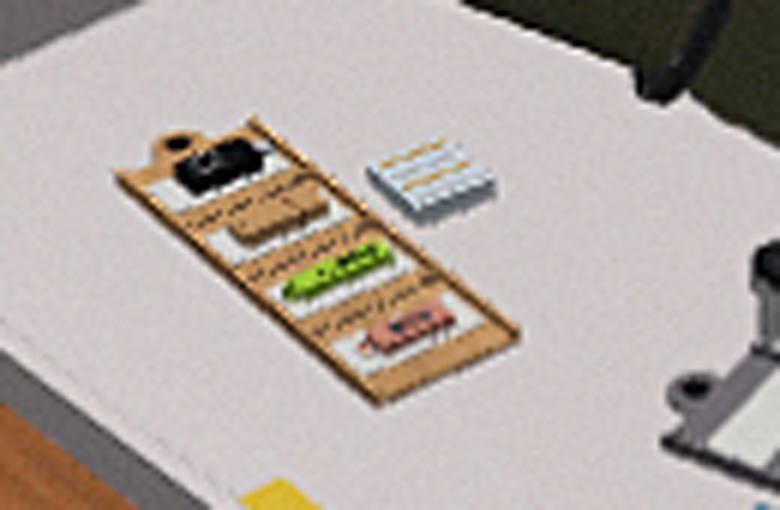

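```bash
cat > prof.py <<'E'
from sil import *
def prof(c,h,k,which,ux=14,img0=None):
    # lateral (which=1) or lengthwise (which=0) profile in pad plane z=12.5
    L,W,H=D[k]; s=np.arange(-26 if which else -50,(26 if which else 50)+.01,.25); a=np.linspace(-ux,ux,25)
    A,S=np.meshgrid(a,s); loc=np.stack([A,S] if which else [S,A],-1).reshape(-1,2)
    q=proj(c,np.c_[loc@R.T+np.array(h),np.full(len(loc),12.5)]).astype(np.float32).reshape(*A.shape,2)
    v=cv2.remap(c["color"].astype(np.float32),q[...,0],q[...,1],cv2.INTER_CUBIC).mean(1)
    return s,v
def edges(s,f):
    f=f-(np.percentile(f,10)+np.percentile(f,90))/2; i=np.nonzero(f[:-1]*f[1:]<0)[0]
    return [round(float(s[j]-f[j]*(s[j+1]-s[j])/(f[j+1]-f[j])),1) for j in i]
if __name__=="__main__":
    c0=pickle.load(open("c0.pkl","rb"))
    for n in("top","side"):
        c=viewer.camera(n); o=(-cv2.Rodrigues(c["rvec"])[0].T@c["tvec"])
        for k,h in T.items():
            L,W,H=D[k]; v=(np.array(h)-o[:2])@R/ (o[2]-12.5)*H
            for w in(1,0):
                s,p=prof(c0[n],h,k,w,14 if w else 6); pe=edges(s,p[:,2])
                s,d=prof(c,h,k,w,14 if w else 6); de=edges(s,SC[k](*d.T))
                print(n,k,"lateral" if w else "length","pad",pe,"drive",de,"expect top shift",v[w].round(1))
E
python3 prof.py
```

```text
top metal lateral pad [-18.6, 18.4] drive [-19.5, -10.8, 9.6, 19.1] expect top shift 1.9
top metal length pad [-41.7, 42.1] drive [-48.3, -44.1, -23.7, -8.4, -4.3, 11.6, 13.3, 27.0, 45.3, 48.9] expect top shift 1.4
top stick lateral pad [-18.5, 18.4] drive [-5.6, 11.1] expect top shift 2.7
top stick length pad [-41.7, 42.0] drive [-31.8, 33.1] expect top shift 1.6
top bamboo lateral pad [-18.3, 18.6] drive [-19.6, -7.0, 15.2, 18.1] expect top shift 4.0
top bamboo length pad [-41.4, 42.2] drive [-49.4, -42.5, -27.2, 31.3, 43.2] expect top shift 1.9
top finger lateral pad [-18.4, 18.7] drive [-10.1, 19.2] expect top shift 5.1
top finger length pad [-41.3, 41.9] drive [-22.2, 28.2] expect top shift 2.0
side metal lateral pad [-19.5, 17.2] drive [-22.1, -7.8] expect top shift 10.2
side metal length pad [-42.7, 42.6] drive [-47.9, -43.8, -30.0, -24.5, -21.1, 31.5, 44.3] expect top shift 6.6
side stick lateral pad [-19.7, 16.7] drive [-2.8, 21.3] expect top shift 12.1
side stick length pad [-42.4, 42.5] drive [-34.2, 36.7] expect top shift 7.3
side bamboo lateral pad [-19.6, 16.6] drive [-21.3, 0.1] expect top shift 15.3
side bamboo length pad [-43.1, 42.5] drive [-42.2, -25.5, 36.0, 41.3] expect top shift 8.8
side finger lateral pad [-19.7, 16.8] drive [-10.8] expect top shift 17.4
side finger length pad [-43.2, 42.4] drive [-46.5, -22.1, 33.2, 44.3] expect top shift 9.5
```

The direct pad-edge profiles in the top view put every case within about 2 mm of its pad centre. All four lie flat and face up, and the gripper is clear, so I'm handing in.

```bash
python3 -c "
from cell import ticket,monitor
print(monitor.read_state()['clock']); print(ticket.sign_off())"
```

```text
25.275
the job is handed in; nothing more can be done
None
```

I moved all four drives into the wooden tray in reverse order and handed the job in at about 25 s, with the gripper open and well clear. Counting from the wooden tray's tab they now lie finger, bamboo, stick, metal. The last pictures show each one face up along its bay and lying flat.

**Top camera:** pad-edge profiles put each case within about 2 mm of its pad centre. Sideways, metal is about -1.5 mm off and the others about +1.5 to +2 mm. Lengthwise they are between 0 and +2 mm. The simpler rectangle fit gave sideways offsets of -2.5 to 0 mm, and angles within about 1° of the bay.

**Side camera (disagreed):** its fits put the drives 2.5 to 4 mm to +y of the pads. I gave that less weight, because the view is oblique and the cases' darker side faces upset the edges.

**Not corrected:** I placed metal before I had found the roughly 2.5 mm offset between the camera and the robot. I judged its remaining error small and did not pick it up again.

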